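Kickstand down, hold the fill-check frame upright

TASK

The fill-check frame is sitting back on its heels: first flip its kickstand down over centre until it snaps to its stop, leaving the frame sitting back meanwhile. Then take the frame by its top tube, rock it up on its foot tube until it stands upright with the kickstand's foot just at the board, and finish while still gripping the top tube, so that it cannot tip back. Keep the foot tube on the board where it stands, and leave the sample beaker, the hand stamp and the cans alone.

Things in the scene. Friction and masses are not known exactly. Their poses are not given: they have to be found in the camera images.
- check_frame: The fill-check frame on a plywood work board (320 x 400 mm, top at z = 0.045), loose, 0.7 to 1 kg: steel tube rectangle 180 mm wide, a white panel in it. Built leaning: its z is vertical (origin on the board under the foot tube, x to its back, y to its left) while it sits back on two heels behind, uprights leaning 0.28 rad away from the robot. It rocks freely on its round foot tube; let go, it falls back onto the heels.
- frame_top (a point): Centre of the top tube (round, 14 mm thick, straight for 140 mm), 210 mm from the foot tube's centre. Axes: z up along the uprights (vertical = upright), y along the tube to the left, x to the frame's back. The panel ends 63 mm below this point, so the tube can be pinched from above, one finger before it and one behind.
- frame_foot (a point): Centre of the foot tube (round, 16 mm thick, 230 mm long) lying on the work board: this point is 8 mm above the board, and the frame rocks about it. Same axes as frame_top.
- stand_hub (a point): Hinge hub of the kickstand, on the front of the left upright: 24 mm before the uprights' plane, 90 mm left of the middle, 108 mm above the foot tube's centre. Axes as frame_top. The leg is parallel to the frame when folded; the hinge axis is tilted so that the leg, going down, splays to the front: by 0.45 rad from the uprights, 0.73 rad from the vertical while the frame sits back.
- stand_tip (a point): Centre of the round end of the kickstand leg (rubber end 18 mm thick; steel leg 12 mm thick), 118 mm from the hub. Folded, the leg sticks out level to the left, beyond the frame's side, with free space above and below.
- kickstand (a joint): Kickstand angle (rad): 0 = folded, level; grows as the tip goes down; 1.72 = down at its stop. An over-centre spring pulls it back to 0 below about 0.7 and snaps it to the stop above about 0.85; pressing 90 mm from the hub takes 2 to 4 N. Frame upright and leg down, the leg's end is 1 to 2 mm over the board, 75 mm before the foot tube, and stops tipping forward.
- beaker_mid (a point): Middle of a clear sample beaker, 56 mm across, 79 mm tall, loose bystander.
- stamp_mid (a point): Middle of a hand stamp, 34 mm square, 70 mm tall with knob, loose bystander.
- spare_can_mid (a point): Middle of a plain can, 66 mm across, 122 mm tall, loose bystander at the right side (another can before it is fixed).

How it is judged (in metres and radians):
On the way, in this order (a step that is already met when the one before it is completed fails the run):
1. the kickstand is flipped down to its stop while the frame still sits back on its heels (value of joint kickstand above 1.6 rad and angle between frame_top's own z axis and vertical above 0.15 rad), for 0.2 s.
2. the frame is brought upright and gripped by its top tube (angle between frame_top's own z axis and vertical below 0.08 rad and contact force between the fingers and check_frame above 2 N), for 0.2 s.
At the end, for the whole second after the job is handed in: Kickstand at its stop (over 1.6 rad); frame within 0.08 rad of upright and still; its foot tube on the board (centre under 16 mm above it), within 50 mm of where it stood; leg end at the board (centre under 22 mm above it); fingers gripping the top tube (over 2 N, tube between the pads) (all of step 2 and value of joint kickstand above 1.6 rad and x of the grasp point in the frame of frame_top between -0.03 and 0.03 m and z of the grasp point in the frame of frame_top between -0.035 and 0.035 m and y of the grasp point in the frame of frame_top between -0.1 and 0.1 m and height (world z) of frame_foot below 0.061 m and distance of frame_foot from where it was at the start of the episode below 0.05 m and height (world z) of stand_tip below 0.067 m and linear speed of check_frame below 0.05 m/s); the arm keeps its last pose, push and grip.
It fails at once if the frame falls over (angle between frame_top's own z axis and vertical above 0.6 rad).
It fails at once if the frame's foot is lifted off the board (height (world z) of frame_foot above 0.085 m).
It fails at once if a bystander is moved or knocked over (distance of any of beaker_mid, stamp_mid, spare_can_mid from where it was at the start of the episode above 0.03 m).
It also fails if it takes over 45 s, if anything falls off the work surface, if the arm or the gripper's body presses on something with over 40 N, if the wrist force passes 120 N, or if a joint passes its speed limit or range.

ROBOT

A 6-joint arm with a two-finger parallel gripper is mounted at the origin on a cart in front of the work surface, level with it; the furniture and walls round the work are solid. World frame = base frame: x ahead of the robot, y to its left, z up, the work surface at z = 0. Lengths are in mm, angles in rad, forces in N, time in s.
With the tool pointing down it reaches from about 350 to 775 mm from the base axis. Payload 7.3 kg.
Tool frame: the origin (TCP) lies midway between the tips of the shut fingers; the grasp point (between the pads) lies 19 mm behind it (bot.grip_depth is the distance from the TCP to the grasp point, in mm); z points along the fingers, x is the direction in which the jaws open and shut, and the axes are right-handed (so a half turn about z gives the same grasp; the last joint's range is limited). The gripper opens to 92 mm and grips with 3 to 60 N. Pads are 19 mm wide; open, the fingers measure 130 mm over their backs; the gripper's body (75 mm by 190 mm) begins 47 mm behind the grasp point.
Start: joints at [-1.456, 0.342, 1.524, -0, 1.275, -0.146], TCP at [135.395, -507.263, 199.741] pointing down, gripper open.
Joint ranges: [-2.53, 2.53], [-0.77, 2.02], [0.04, 2.7], [-1, 4.14], [0.28, 2.66], [-3.11, 3.11]. Speed limits (rad/s): [2.57, 2.57, 3.14, 3.14, 3.14, 3.14].

INTERFACE

Orientations are given as [roll, pitch, yaw] about the fixed x, y, z axes, in that order (R = Rz(yaw) Ry(pitch) Rx(roll)).
In Python, from plant import bot gives the robot as it stands. The module is installed in compiled form; this text tells all that it offers.
- The arm moves only by the shell command python3 -m inch 'ROWS'. ROWS is JSON, a list that holds one entry, the list of rows, each a list of 7 numbers: the shift along the tool's x, y, z each as a share of 0.2 m, from -1 to 1, then the turn, a rotation vector about the tool's x, y, z each as a share of 45 degrees, from -1 to 1, then the closure, from -1 (fully open) to 1 (shut), so that 0 is half open. A call has exactly 10 rows; each row is the pose to reach, as a shift and turn from the pose commanded when the call began, along the tool's axes at that moment; what a row does not reach only later rows make up. A row lasts 1/8 s, in which the tool goes at most 62.5 mm and 10.7 degrees, less where a joint would pass 70% of its speed; a pose out of reach is approached as far as the arm can. A call with a number of a shift or a turn outside -1 to 1 is refused whole. A call with a gripper value outside its range is refused whole. The fingers move at their own pace and stop on an object; the grip force is fixed at half the most. Time passes only in rows, so rows that repeat a pose let the fingers close, or fill a call up. It gives the time, the measured TCP pose, the force and the opening at its end, in the units of the state.
- bot.get_obs(): the state, without advancing time (a new reading comes with each control period).
- bot.capture(name): name is "side" or "top" or "wrist"; returns the picture (480x640x3 uint8, red, green, blue); there is no depth.
- bot.camera_params(name): a dict with "fx", "fy", "cx", "cy" (pixels), "R" (3x3) and "t" (3): a world point X has camera coordinates R X + t; the wrist camera has in their place "T_tool_cam" (4x4, takes a point from camera to tool coordinates, whose origin is the TCP and whose axes are the tool frame's). Camera axes: x right, y down, z forward; pixel columns grow to the right and rows downward; lengths in mm; the calibration is good to about 2 mm. A picture is of the moment at which its call begins: read the wrist's pose just before it. camera_params takes no time and is no camera call.
- bot.close_job(): hands the job in, once; it reports no verdict.
The state is a dict: "time": time; "joint_positions": joint angles; "dq": joint speeds; "tau": joint torques, N m; "tool_pos": TCP position; "tcp_rot": TCP orientation; "contact_force": force on the tool from outside, world axes, zero at the start; "moment": the same for the moment, N m; "grip_width": finger opening in mm.
Only numpy, scipy, OpenCV 4.12 (cv2) and the standard library are available. Lean on these libraries where they do the work, as an engineer would, in place of code of your own. Each camera call takes 0.05 s, during which the arm holds its last target.

## Working session

There is one attempt and no reset: what is moved stays moved. The work goes in short steps, Python scripts to look and compute and a shell command to move; the robot and the scene stay as the last step left them, time stands still between calls to the robot, and variables do not carry over. Pictures are saved under pics/ and viewed, and the job is handed in when it is done.

```bash
mkdir -p pics; ls; python3 - <<'E'
from plant import bot
import cv2
o=bot.get_obs(); print(o)
for n in ("side","top","wrist"):
    p=bot.camera_params(n); print(n,p)
    cv2.imwrite(f"pics/{n}0.png",bot.capture(n)[:,:,::-1])
E
```

```text
pics
{'time': 0.0, 'joint_positions': array([-1.45601881e+00,  3.42768757e-01,  1.52501093e+00,  1.47989114e-05,
        1.27540915e+00, -1.45990230e-01]), 'dq': array([-2.35668161e-04, -1.16045617e-03, -6.71651606e-05, -1.90057626e-04,
        2.82404716e-03,  1.44701387e-03]), 'tau': array([-1.83317993e-04, -4.31238413e+01, -2.44222641e+01,  7.18115293e-02,
        5.61441388e-02, -1.30817866e-04]), 'tool_pos': array([ 135.33593327, -506.79098683,  199.02323763]), 'tcp_rot': array([-3.14134645e+00,  1.57714011e-03, -1.31003271e+00]), 'contact_force': array([0.63855441, 0.05682063, 0.01267879]), 'moment': array([-0.03246422,  0.00690194, -0.03734014]), 'grip_width': 91.97412878304019}
side {'fx': 519.257785865276, 'fy': 519.257785865276, 'cx': 322.5342512864746, 'cy': 242.01779853077275, 'R': array([[-0.99864069, -0.05205839, -0.00258691],
       [-0.02977949,  0.61058858, -0.79138787],
       [ 0.04277792, -0.7902351 , -0.61130888]]), 't': array([ 523.38210969,  159.37310297, 1246.28239397])}
top {'fx': 503.180445545086, 'fy': 503.180445545086, 'cx': 311.63550560876257, 'cy': 243.88745173586886, 'R': array([[-0.02752908, -0.99958518,  0.00846272],
       [-0.98067669,  0.02536602, -0.19398403],
       [ 0.19368889, -0.0136394 , -0.98096818]]), 't': array([   9.83497467,  562.76388492, 1187.69100378])}
wrist {'fx': 411.72914249400594, 'fy': 411.72914249400594, 'cx': 327.2656483624864, 'cy': 240.88957839244875, 'T_tool_cam': array([[ 9.99999656e-01, -6.57010390e-04,  5.05375376e-04,
        -3.56887581e-01],
       [ 4.90664340e-04,  9.60600447e-01,  2.77932619e-01,
        -7.42328562e+01],
       [-6.68068431e-04, -2.77932276e-01,  9.60600439e-01,
        -1.84447186e+02],
       [ 0.00000000e+00,  0.00000000e+00,  0.00000000e+00,
         1.00000000e+00]])}
```

View pics/side0.png

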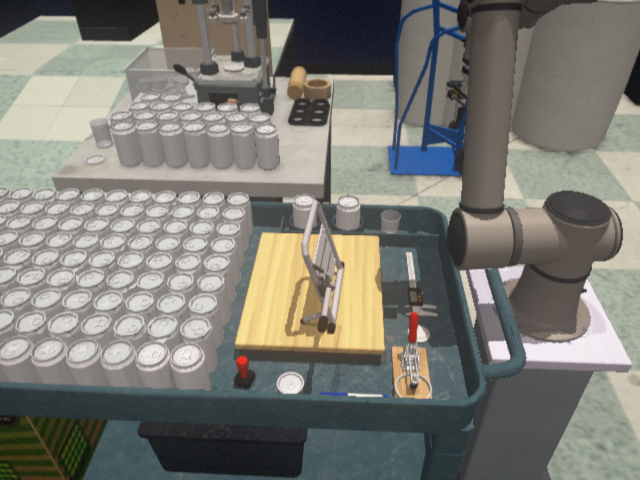

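View pics/top0.png

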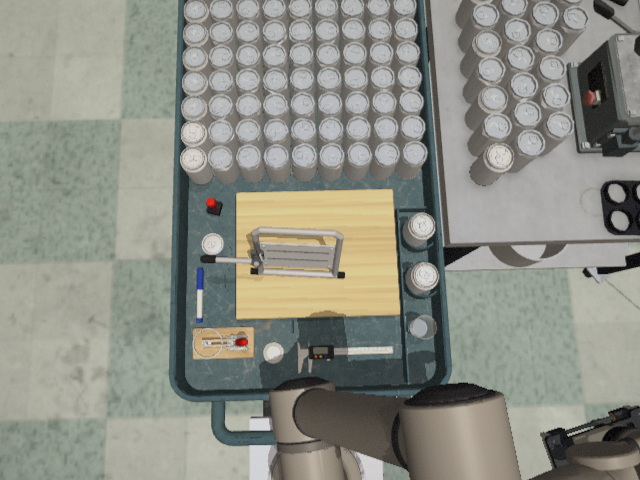

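The side view looks from the robot's left: the frame is around (320,265), and the kickstand tip is near (327,325). The top view shows the frame at (250-345, 230-278), the stand tip at about (208,259), the stamp at (213,205) and the beaker at (422,327). I'll zoom in next.

```bash
python3 - <<'E'
import cv2
a=cv2.imread("pics/top0.png")[180:300,180:360]; b=cv2.imread("pics/side0.png")[190:345,270:370]
cv2.imwrite("pics/topz.png",cv2.resize(a,None,fx=4.4,fy=4.4,interpolation=cv2.INTER_CUBIC))
cv2.imwrite("pics/sidez.png",cv2.resize(b,None,fx=3.8,fy=3.8,interpolation=cv2.INTER_CUBIC))
E
```

```text
(no output)
```

View pics/topz.png

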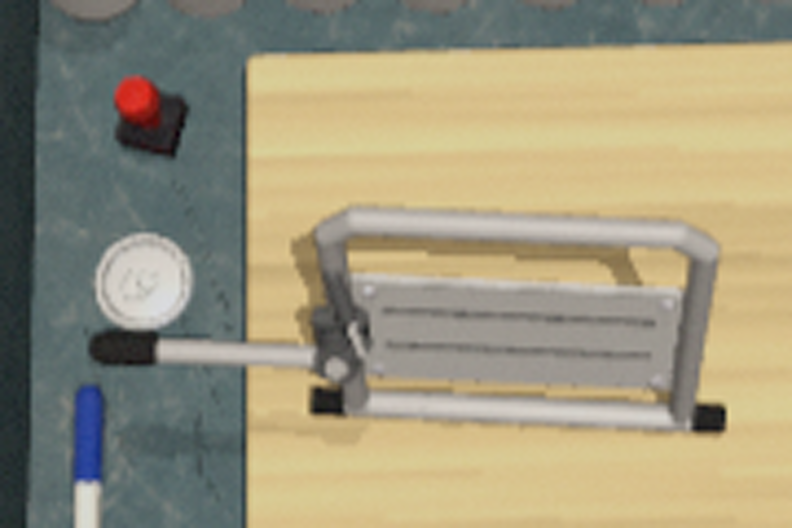

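View pics/sidez.png

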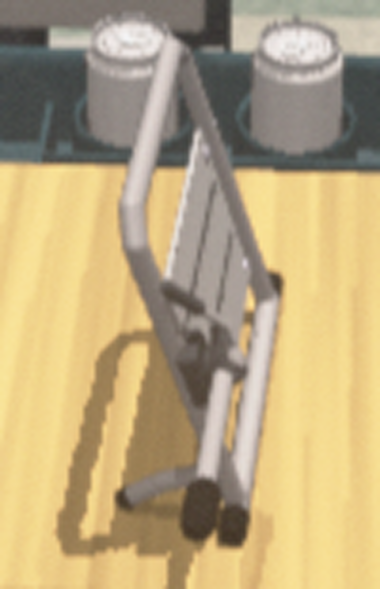

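```bash
cat > h.py <<'E'
import numpy as np
from plant import bot
def ray(n,px):
    p=bot.camera_params(n);R=np.array(p["R"]);t=np.array(p["t"])
    d=R.T@np.array([(px[0]-p["cx"])/p["fx"],(px[1]-p["cy"])/p["fy"],1]);return -R.T@t,d
def onz(n,px,z):
    c,d=ray(n,px);return c+d*(z-c[2])/d[2]
def proj(n,X):
    p=bot.camera_params(n);c=np.array(p["R"])@X+np.array(p["t"]);return np.array([p["fx"]*c[0]/c[2]+p["cx"],p["fy"]*c[1]/c[2]+p["cy"]])
def tri(a,b):
    c1,d1=ray("top",a);c2,d2=ray("side",b)
    s=np.linalg.lstsq(np.c_[d1,-d2],c2-c1,rcond=None)[0]
    A=c1+s[0]*d1;B=c2+s[1]*d2;return (A+B)/2,np.linalg.norm(A-B)
E
cat > m.py <<'E'
from h import *
zt=lambda x,y:((x+.5)/4.4+179.5,(y+.5)/4.4+179.5)
zs=lambda x,y:((x+.5)/3.8+269.5,(y+.5)/3.8+189.5)
L=onz("top",zt(310,401),53);Rr=onz("top",zt(726,418),53)
print("foot",L,Rr,np.linalg.norm(L-Rr))
C=(L+Rr)/2; y=(L-Rr)/np.linalg.norm(L-Rr); x=np.array([y[1],-y[0],0]); print("C",C,"yaw",np.arctan2(x[1],x[0]))
a=.28; z=np.array([0,0,1.]); u=x*np.sin(a)+z*np.cos(a); b=x*np.cos(a)-z*np.sin(a)
top=C+210*u; hub=C+108*u+90*y-24*b
print("top",top,"hub",hub)
for n in("top","side"):
  for X in(L,Rr,top,top+70*y,top-70*y,hub): 
    q=proj(n,X); print(n,q, (q-[179.5,179.5])*4.4 if n=="top" else (q-[269.5,189.5])*3.8)
print("tip top-view at z 163",onz("top",zt(115,347),163))
print("tip tri",tri(zt(110,347),zs(200,505)))
print("toptube tri L",tri(zt(350,218),zs(130,212)),"R",tri(zt(690,236),zs(172,50)))
E
python3 m.py
```

```text
foot [500.18563217 147.14332708  53.        ] [484.57055724 -83.75019481  53.        ] 231.4209346900561
C [492.3780947   31.69656614  53.        ] yaw -0.0675260780866884
top [550.28051872  27.78068889 254.82164205] hub [505.21644954 121.03390259 163.4265229 ]
top [250.06818182 270.75      ] [310.5 401.5]
top [344.61363636 274.61363636] [726.5 418.5]
top [296.72869215 231.54318573] [515.80624546 228.99001723]
top [263.01449202 230.16395543] [367.46376488 222.92140391]
top [330.44045445 232.9223163 ] [664.13799957 235.05819173]
top [256.24975456 261.2088588 ] [337.69892006 359.51897872]
side [329.99560142 331.28834976] [229.88328541 538.79572907]
side [339.97585976 262.72048714] [267.80826709 278.23785113]
side [309.0994597  222.18397917] [150.47794686 124.19912085]
side [304.20515954 242.4128257 ] [131.87960625 201.06873765]
side [313.52451825 203.8945757 ] [167.29316935  54.69938766]
side [328.40733776 285.06366394] [223.84788348 363.14192299]
tip top-view at z 163 [514.41580214 233.7269666  163.        ]
tip tri (array([512.45333847, 234.55692182, 171.62313849]), np.float64(1.0617927324983236))
toptube tri L (array([556.29905092, 105.74702181, 253.88225298]), np.float64(2.469546716554466)) R (array([544.48597978, -54.69328355, 249.79598299]), np.float64(2.2595218156361745))
```

```bash
cat >> h.py <<'E'
from scipy.spatial.transform import Rotation as Ro
def shares(pos,rpy,cur=None):
    o=bot.get_obs()
    p,r=(o["tool_pos"],o["tcp_rot"]) if cur is None else cur
    R0=Ro.from_euler("xyz",r); R1=Ro.from_euler("xyz",rpy)
    s=R0.inv().apply(np.array(pos)-p)/200; t=(R0.inv()*R1).as_rotvec()/(np.pi/4)
    print("shift",s.round(3),"turn",t.round(3)); 
E
python3 - <<'E'
from h import *
pi=np.pi
W=[((290,-400,300),(pi,0,-.75)),((410,-240,330),(pi,0,-.3)),((450,-60,330),(pi,0,-.068)),((480,110,320),(pi,0,-.068)),((505,215,230),(pi,0,-.068))]
o=bot.get_obs();cur=(o["tool_pos"],o["tcp_rot"])
for w in W: shares(*w,cur);cur=w
E
```

```text
shift [-0.318 -0.885 -0.503] turn [-0.001  0.001 -0.713]
shift [-0.106 -0.994 -0.15 ] turn [ 0.     0.    -0.573]
shift [-0.075 -0.919 -0.   ] turn [ 0.     0.    -0.295]
shift [ 0.092 -0.858  0.05 ] turn [0. 0. 0.]
shift [ 0.089 -0.532  0.45 ] turn [0. 0. 0.]
```

```bash
python3 -m inch '[[[-0.03,-0.09,-0.1,0,0,-0.07,1],[-0.06,-0.18,-0.2,0,0,-0.14,1],[-0.1,-0.28,-0.3,0,0,-0.22,1],[-0.14,-0.4,-0.4,0,0,-0.32,1],[-0.18,-0.5,-0.5,0,0,-0.42,1],[-0.22,-0.6,-0.5,0,0,-0.5,1],[-0.26,-0.7,-0.5,0,0,-0.58,1],[-0.29,-0.8,-0.5,0,0,-0.65,1],[-0.32,-0.88,-0.5,0,0,-0.71,1],[-0.32,-0.88,-0.5,0,0,-0.71,1]]]'
python3 - <<'E'
from h import *
shares((410,-240,330),(np.pi,0,-.3))
E
```

```text
time: 1.4
tool_pos: [289.5, -399.5, 299.6]
tcp_rot: [3.142, 0.0, -0.751]
contact_force: [-0.0, -0.7, 0.6]
grip_width: 0.8
shift [-0.104 -0.994 -0.152] turn [-0.     0.    -0.574]
```

```bash
python3 -m inch '[[[-0.01,-0.1,-0.05,0,0,-0.06,1],[-0.02,-0.22,-0.1,0,0,-0.12,1],[-0.03,-0.35,-0.15,0,0,-0.2,1],[-0.04,-0.48,-0.15,0,0,-0.28,1],[-0.06,-0.6,-0.15,0,0,-0.36,1],[-0.07,-0.72,-0.15,0,0,-0.44,1],[-0.09,-0.84,-0.15,0,0,-0.51,1],[-0.1,-0.94,-0.15,0,0,-0.57,1],[-0.1,-0.99,-0.15,0,0,-0.57,1],[-0.1,-0.99,-0.15,0,0,-0.57,1]]]'
python3 - <<'E'
from h import *
shares((450,-60,330),(np.pi,0,-.068))
E
```

```text
time: 2.65
tool_pos: [409.6, -242.1, 329.6]
tcp_rot: [3.141, 0.0, -0.305]
contact_force: [-0.0, -0.7, 0.4]
grip_width: 0.5
shift [-0.081 -0.929 -0.002] turn [ 0.     0.    -0.302]
```

```bash
python3 -m inch '[[[-0.01,-0.1,0,0,0,-0.04,1],[-0.02,-0.22,0,0,0,-0.08,1],[-0.03,-0.35,0,0,0,-0.12,1],[-0.04,-0.48,0,0,0,-0.16,1],[-0.05,-0.6,0,0,0,-0.2,1],[-0.06,-0.72,0,0,0,-0.24,1],[-0.07,-0.84,0,0,0,-0.28,1],[-0.08,-0.93,0,0,0,-0.3,1],[-0.08,-0.93,0,0,0,-0.3,1],[-0.08,-0.93,0,0,0,-0.3,1]]]'
python3 - <<'E'
from h import *
shares((480,110,320),(np.pi,0,-.068))
E
```

```text
time: 3.9
tool_pos: [450.0, -60.6, 329.7]
tcp_rot: [3.141, 0.0, -0.07]
contact_force: [0.3, 0.2, 0.2]
grip_width: 0.3
shift [ 0.089 -0.861  0.048] turn [ 0.001  0.    -0.003]
```

```bash
python3 -m inch '[[[0.01,-0.1,0,0,0,0,1],[0.02,-0.22,0,0,0,0,1],[0.03,-0.35,0,0,0,0,1],[0.04,-0.48,0,0,0,0,1],[0.05,-0.6,0,0,0,0,1],[0.06,-0.72,0,0,0,0,1],[0.07,-0.84,0,0,0,0,1],[0.09,-0.94,0.02,0,0,0,1],[0.1,-1,0.04,0,0,0,1],[0.1,-1,0.05,0,0,0,1]]]'
python3 - <<'E'
from h import *
shares((506,209,195),(np.pi,0,-.068))
E
```

```text
time: 5.15
tool_pos: [484.0, 138.3, 319.2]
tcp_rot: [3.141, 0.001, -0.069]
contact_force: [0.4, -0.9, 0.9]
grip_width: 0.3
shift [ 0.086 -0.361  0.621] turn [ 0.001  0.001 -0.001]
```

```bash
python3 -m inch '[[[0.02,-0.1,0.03,0,0,0,1],[0.04,-0.2,0.08,0,0,0,1],[0.06,-0.3,0.14,0,0,0,1],[0.08,-0.36,0.22,0,0,0,1],[0.086,-0.36,0.32,0,0,0,1],[0.086,-0.36,0.42,0,0,0,1],[0.086,-0.36,0.52,0,0,0,1],[0.086,-0.36,0.59,0,0,0,1],[0.086,-0.36,0.62,0,0,0,1],[0.086,-0.36,0.62,0,0,0,1]]]'
python3 - <<'E'
from h import *
import cv2
for n in("top","side","wrist"):
    im=bot.capture(n)[:,:,::-1]; cv2.imwrite(f"pics/{n}1.png",im)
cv2.imwrite("pics/side1z.png",cv2.resize(cv2.imread("pics/side1.png")[180:340,240:400],None,fx=3.7,fy=3.7,interpolation=cv2.INTER_CUBIC))
print(proj("side",np.array([506,209,195])))
E
```

```text
time: 6.4
tool_pos: [506.1, 209.3, 195.5]
tcp_rot: [3.141, 0.0, -0.069]
contact_force: [-0.0, 1.0, 0.3]
grip_width: 0.1
[326.06363852 304.10141533]
```

View pics/side1z.png

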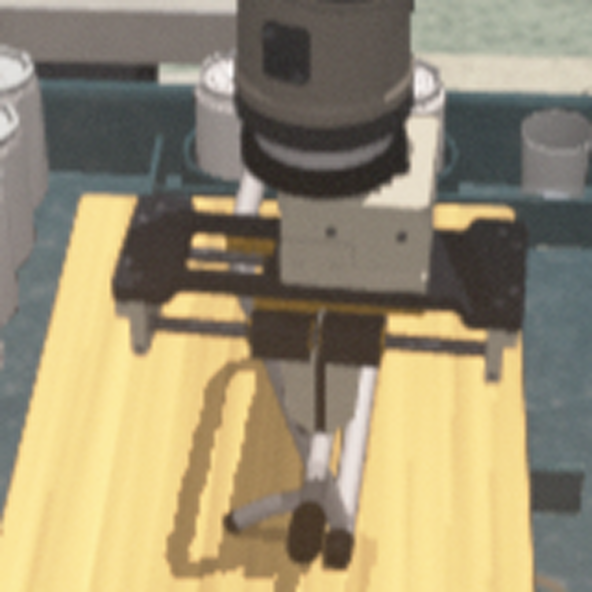

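View pics/wrist1.png

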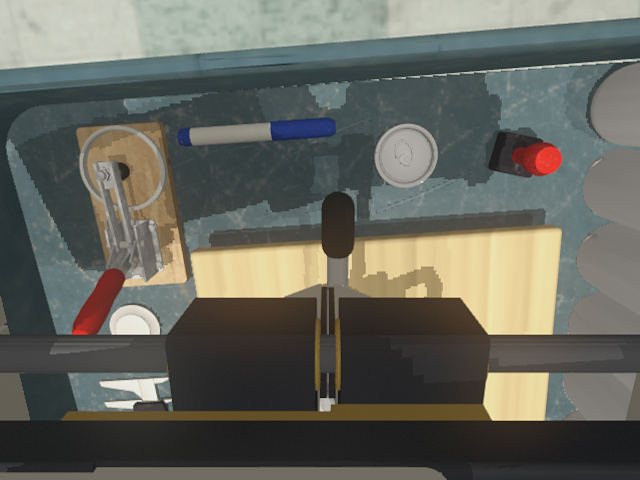

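The closed fingertips are right above the leg: the rubber tip is at (337,225) in the wrist view and the finger gap at column 328. Next I'll compute the arc for the push.

```bash
python3 - <<'E'
from h import *
hub=np.array([505,121,163.5]);yw=-.0675
x=np.array([np.cos(yw),np.sin(yw),0]);y=np.array([-np.sin(yw),np.cos(yw),0]);z=np.array([0,0,1.])
e=-np.sin(.73)*x-np.cos(.73)*z
o=bot.get_obs()
R0=Ro.from_euler("xyz",o["tcp_rot"])
for th in np.arange(0,1.25,.1):
    r=80+12*th
    d=np.cos(th)*y+np.sin(th)*e
    P=hub+r*d
    n=np.sin(th)*y-np.cos(th)*e
    T=P+9.5*y; T[2]=P[2]+6/max(.5,np.cos(th))
    rel=(P-hub)@x
    T=T-x*(rel) + x*(-4+0.7*rel)
    print(round(th,1),T.round(0),(R0.inv().apply(T-o["tool_pos"])/200).round(3),"legrel",round(.3*rel+4,0))
E
```

```text
0.0 [507. 211. 170.] [ 0.002 -0.006  0.135] legrel 4.0
0.1 [503. 212. 163.] [-0.017 -0.01   0.165] legrel 2.0
0.2 [499. 212. 157.] [-0.036 -0.01   0.195] legrel 1.0
0.3 [496. 211. 151.] [-0.056 -0.006  0.225] legrel -1.0
0.4 [492. 210. 145.] [-0.075  0.003  0.255] legrel -3.0
0.5 [488. 207. 140.] [-0.094  0.016  0.284] legrel -4.0
0.6 [484. 204. 134.] [-0.113  0.034  0.311] legrel -6.0
0.7 [480. 200. 129.] [-0.131  0.056  0.337] legrel -7.0
0.8 [476. 195. 124.] [-0.148  0.082  0.361] legrel -9.0
0.9 [472. 189. 120.] [-0.164  0.112  0.381] legrel -10.0
1.0 [469. 183. 117.] [-0.179  0.145  0.397] legrel -11.0
1.1 [466. 176. 114.] [-0.192  0.183  0.414] legrel -13.0
1.2 [463. 168. 110.] [-0.203  0.223  0.432] legrel -14.0
```

```bash
python3 -m inch '[[[0,0,0.06,0,0,0,1],[0,0,0.11,0,0,0,1],[0,-0.01,0.135,0,0,0,1],[-0.01,-0.01,0.155,0,0,0,1],[-0.025,-0.01,0.18,0,0,0,1],[-0.045,-0.01,0.21,0,0,0,1],[-0.06,0,0.235,0,0,0,1],[-0.075,0,0.255,0,0,0,1],[-0.085,0.01,0.27,0,0,0,1],[-0.094,0.016,0.284,0,0,0,1]]]'
python3 - <<'E'
from h import *
import cv2
for n in("top","side"):
    im=bot.capture(n)[:,:,::-1]; cv2.imwrite(f"pics/{n}2.png",im)
cv2.imwrite("pics/side2z.png",cv2.resize(cv2.imread("pics/side2.png")[180:340,240:400],None,fx=3.7,fy=3.7,interpolation=cv2.INTER_CUBIC))
E
```

```text
time: 7.8
tool_pos: [487.0, 207.2, 138.8]
tcp_rot: [3.142, -0.0, -0.069]
contact_force: [0.5, 0.1, 0.4]
grip_width: -0.1
```

View pics/side2z.png

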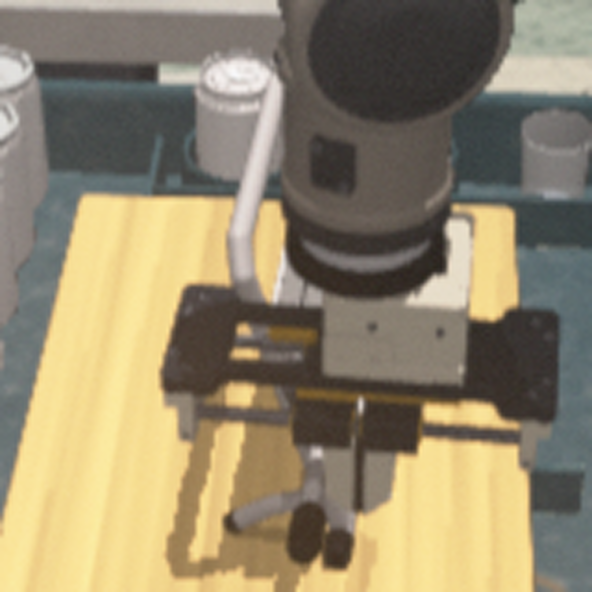

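The leg is still level, so the fingers slipped past on its front side. I'll look closer.

```bash
python3 - <<'E'
import cv2,numpy as np
f=lambda n,y,x:cv2.resize(cv2.imread(n)[y:y+75,x:x+50],None,fx=7.5,fy=7.5,interpolation=cv2.INTER_CUBIC)
cv2.imwrite("pics/cmp.png",np.hstack([f("pics/side1.png",270,302),f("pics/side2.png",270,302)]))
a=cv2.imread("pics/top2.png")[180:300,180:360]
cv2.imwrite("pics/top2z.png",cv2.resize(a,None,fx=4.4,fy=4.4,interpolation=cv2.INTER_CUBIC))
E
```

```text
(no output)
```

View pics/cmp.png

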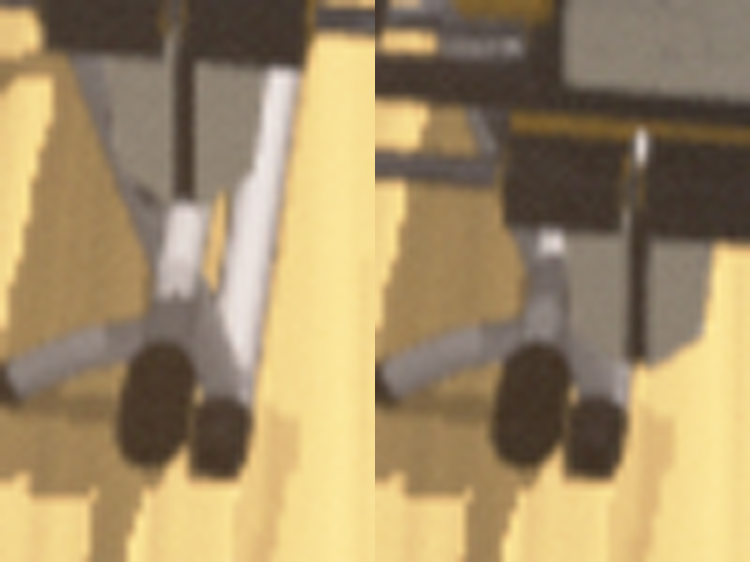

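View pics/top2z.png

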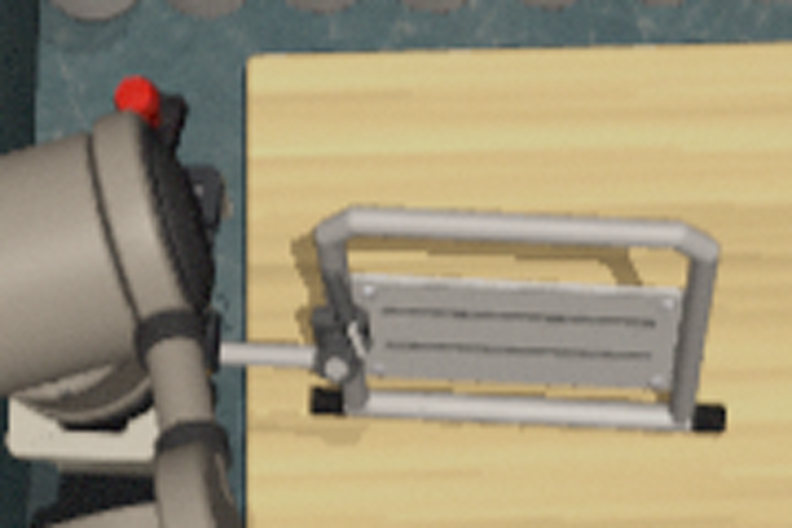

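The fingertips are chamfered, so they wedged off the leg's front. The leg and frame haven't moved. I'll retract, then cradle the leg in a gap of about 5 mm between the fingers and re-measure the leg's line from the wrist picture.

```bash
python3 -m inch '[[[-0.02,0,-0.03,0,0,0,1],[-0.04,0,-0.08,0,0,0,1],[-0.04,0,-0.15,0,0,0,1],[-0.04,0,-0.22,0,0,0,1],[-0.02,0,-0.28,0,0,0,1],[0.02,0,-0.29,0,0,0,0.89],[0.06,-0.01,-0.29,0,0,0,0.89],[0.1,-0.01,-0.29,0,0,0,0.89],[0.12,-0.01,-0.29,0,0,0,0.89],[0.12,-0.01,-0.29,0,0,0,0.89]]]'
python3 - <<'E'
from h import *
import cv2
o=bot.get_obs();print(o["tool_pos"],o["tcp_rot"],o["grip_width"],o["joint_positions"].round(2))
cv2.imwrite("pics/wrist3.png",bot.capture("wrist")[:,:,::-1]);cv2.imwrite("pics/side3.png",bot.capture("side")[:,:,::-1])
p=bot.camera_params("wrist");T=np.array(p["T_tool_cam"]);R0=Ro.from_euler("xyz",o["tcp_rot"]).as_matrix()
def wz(px,z):
    d=T[:3,:3]@np.array([(px[0]-p["cx"])/p["fx"],(px[1]-p["cy"])/p["fy"],1]);d=R0@d;c=o["tool_pos"]+R0@T[:3,3];return c+d*(z-c[2])/d[2]
# dark rubber end
im=cv2.imread("pics/wrist3.png");g=im.max(axis=2)
m=((g<60).astype(np.uint8));m[:170]=0;m[290:]=0
n,l,s,c=cv2.connectedComponentsWithStats(m)
for i in range(1,n):
    if s[i,4]>300: print(s[i],c[i],wz(c[i],163))
E
```

```text
time: 9.15
tool_pos: [511.3, 207.5, 196.4]
tcp_rot: [3.141, 0.001, -0.069]
contact_force: [0.1, 0.4, -0.5]
grip_width: 5.0
[511.30479927 207.50749017 196.42996784] [ 3.14126121e+00  7.36678900e-04 -6.92988653e-02] 4.964218317662091 [ 0.25  0.39  1.45 -0.    1.29  0.32]
[   0  170   40  120 2735] [ 12.97915905 244.30383912] [337.88933014 229.48884395 163.        ]
[ 313  189   33   65 1566] [329.02298851 216.08939974] [513.25687314 233.27652731 163.        ]
```

View pics/wrist3.png

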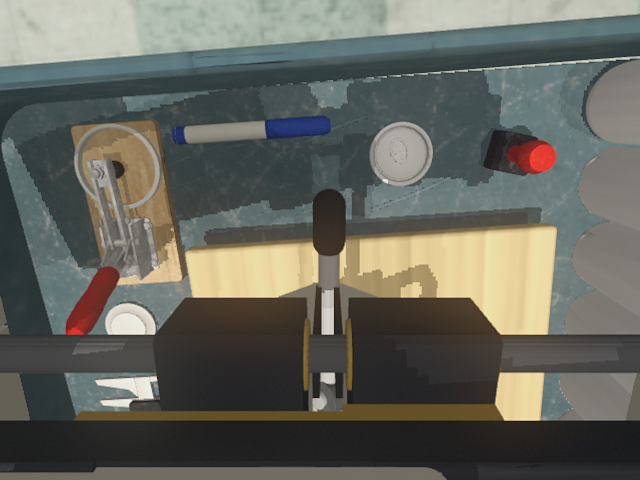

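The leg line is at x≈511.6 at the fingers, which agrees with TCP x = 511.3, so the leg is centred under the gap. Next are rows for the full arc.

```bash
python3 - <<'E'
from h import *
hub=np.array([505,121,163.5]);yw=-.0675
x=np.array([np.cos(yw),np.sin(yw),0]);y=np.array([-np.sin(yw),np.cos(yw),0]);z=np.array([0,0,1.])
e=-np.sin(.73)*x-np.cos(.73)*z
o=bot.get_obs()
R0=Ro.from_euler("xyz",o["tcp_rot"])
for th in np.arange(0,1.25,.1):
    r=77+14*th
    d=np.cos(th)*y+np.sin(th)*e
    P=hub+r*d
    T=P+9.5*y; T[2]=P[2]+6/max(.5,np.cos(th))
    T+=x*1.0
    print(round(th,1),T.round(0),(R0.inv().apply(T-o["tool_pos"])/200).round(3))
E
```

```text
0.0 [512. 207. 170.] [0.005 0.001 0.136]
0.1 [507. 209. 164.] [-0.022 -0.004  0.165]
0.2 [501. 209. 158.] [-0.048 -0.005  0.194]
0.3 [496. 209. 152.] [-0.075 -0.001  0.224]
0.4 [490. 208. 146.] [-0.103  0.006  0.253]
0.5 [485. 206. 140.] [-0.13   0.018  0.282]
0.6 [479. 203. 135.] [-0.156  0.034  0.309]
0.7 [474. 199. 130.] [-0.182  0.055  0.335]
0.8 [469. 195. 125.] [-0.206  0.079  0.359]
0.9 [464. 189. 121.] [-0.229  0.108  0.379]
1.0 [459. 183. 118.] [-0.25   0.141  0.396]
1.1 [455. 176. 114.] [-0.27   0.177  0.413]
1.2 [451. 168. 110.] [-0.286  0.217  0.432]
```

```bash
python3 -m inch '[[[0.002,0,0.05,0,0,0,0.89],[0.002,0,0.1,0,0,0,0.89],[0.002,0,0.13,0,0,0,0.89],[0.002,0,0.145,0,0,0,0.89],[-0.01,0,0.16,0,0,0,0.89],[-0.022,0,0.175,0,0,0,0.89],[-0.042,0,0.195,0,0,0,0.89],[-0.06,0,0.215,0,0,0,0.89],[-0.08,0,0.236,0,0,0,0.89],[-0.1,0.005,0.258,0,0,0,0.89]]]'
python3 - <<'E'
from h import *
import cv2
im=bot.capture("side")[:,:,::-1]; cv2.imwrite("pics/side4.png",im)
cv2.imwrite("pics/side4z.png",cv2.resize(im[240:350,280:380],None,fx=5,fy=5,interpolation=cv2.INTER_CUBIC))
E
```

```text
time: 10.5
tool_pos: [490.8, 208.0, 145.0]
tcp_rot: [3.142, -0.0, -0.069]
contact_force: [0.1, 0.6, -0.7]
grip_width: 5.3
```

View pics/side4z.png

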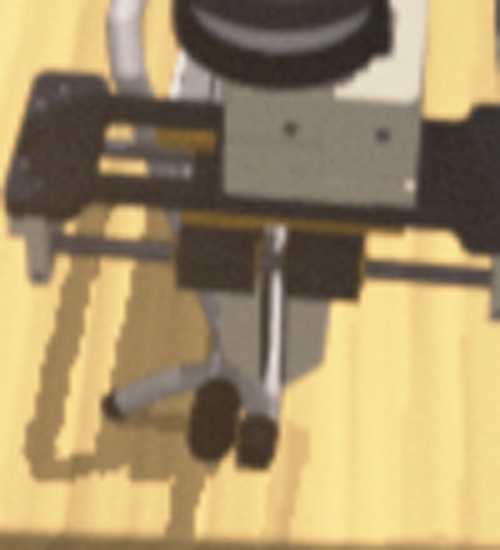

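The leg is still level (tip at side pixel ≈(322,324), as before), and the chamfer slid along its front. So the leg top must be a little lower than I assumed, and I started moving forward before contact. I'll go back above it and press straight down first.

```bash
python3 -m inch '[[[-0.02,0,-0.03,0,0,0,0.89],[-0.04,0,-0.08,0,0,0,0.89],[-0.04,0,-0.15,0,0,0,0.89],[-0.02,0,-0.2,0,0,0,0.89],[0.03,0,-0.2,0,0,0,0.89],[0.07,0,-0.2,0,0,0,0.89],[0.1,0,-0.19,0,0,0,0.89],[0.102,0,-0.17,0,0,0,0.89],[0.102,0,-0.14,0,0,0,0.89],[0.102,0,-0.12,0,0,0,0.89]]]'
python3 - <<'E'
from h import *
import cv2
cv2.imwrite("pics/wrist5.png",bot.capture("wrist")[:,:,::-1]);im=bot.capture("side")[:,:,::-1]
cv2.imwrite("pics/side5z.png",cv2.resize(im[240:350,280:380],None,fx=5,fy=5,interpolation=cv2.INTER_CUBIC))
print(bot.get_obs()["tool_pos"],proj("side",np.array([511,198,bot.get_obs()["tool_pos"][2]]))-[280,240])
E
```

```text
time: 11.8
tool_pos: [511.0, 206.6, 168.6]
tcp_rot: [3.141, 0.001, -0.069]
contact_force: [-0.5, -0.2, -0.2]
grip_width: 5.0
[510.99618736 206.54795447 168.63802872] [43.73531721 69.76746781]
```

View pics/side5z.png

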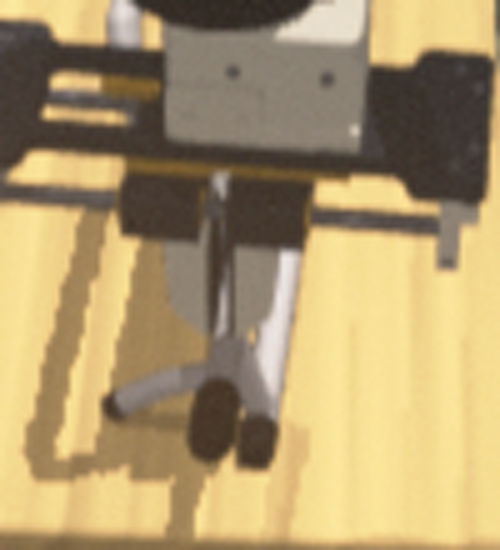

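View pics/wrist5.png

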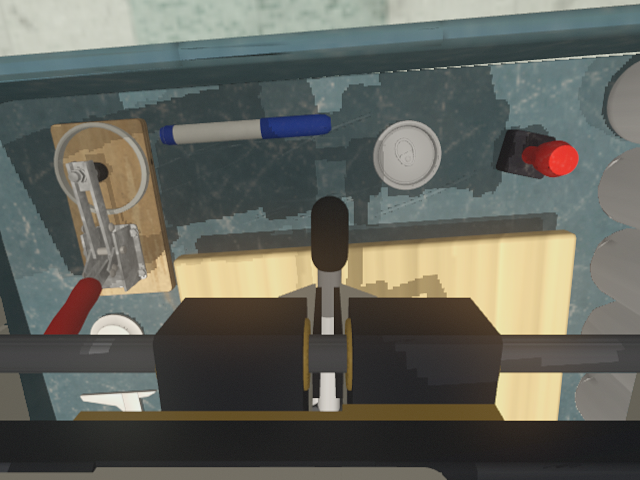

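The leg is centred in the gap with the fingertips just above it. Now I press straight down.

```bash
python3 -m inch '[[[0,0,0.01,0,0,0,0.89],[0,0,0.02,0,0,0,0.89],[0,0,0.03,0,0,0,0.89],[0,0,0.04,0,0,0,0.89],[0,0,0.045,0,0,0,0.89],[0,0,0.05,0,0,0,0.89],[0,0,0.055,0,0,0,0.89],[0,0,0.06,0,0,0,0.89],[0,0,0.06,0,0,0,0.89],[0,0,0.06,0,0,0,0.89]]]'
python3 - <<'E'
from h import *
import cv2
cv2.imwrite("pics/wrist6.png",bot.capture("wrist")[:,:,::-1]);im=bot.capture("side")[:,:,::-1]
cv2.imwrite("pics/side6z.png",cv2.resize(im[240:350,280:380],None,fx=5,fy=5,interpolation=cv2.INTER_CUBIC))
print(bot.get_obs()["contact_force"],bot.get_obs()["moment"])
E
```

```text
time: 13.15
tool_pos: [511.6, 206.6, 157.3]
tcp_rot: [3.142, -0.0, -0.069]
contact_force: [-0.4, -0.7, 0.6]
grip_width: 5.3
[-0.47782415 -0.32115762 -0.15177442] [ 0.03439925 -0.08678885  0.00285247]
```

View pics/side6z.png

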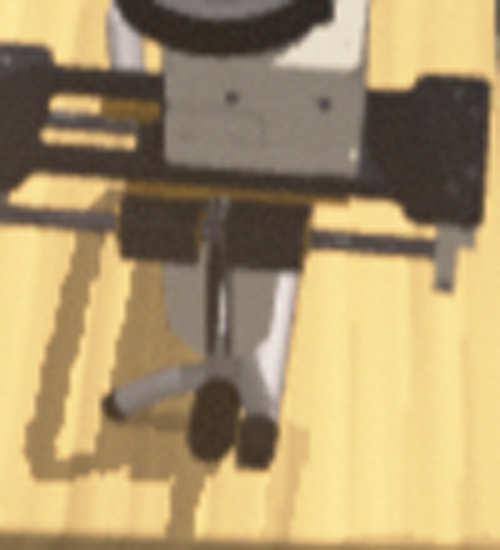

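View pics/wrist6.png

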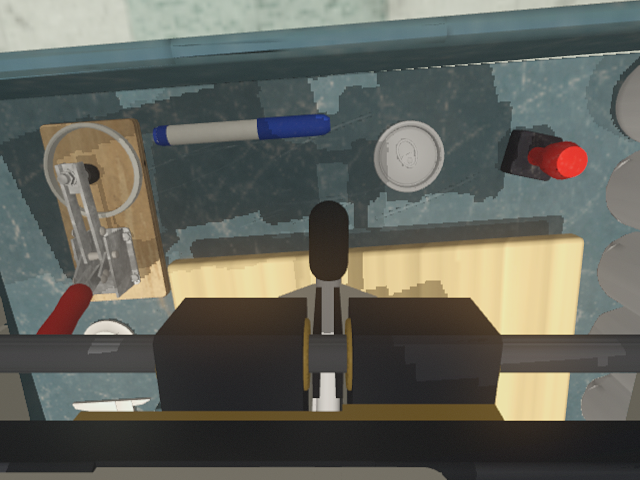

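Still no contact at z=157, so the leg sits lower than computed. I'll triangulate the rubber end from the two wrist views and the side view.

```bash
python3 - <<'E'
from h import *
import cv2
p=bot.camera_params("wrist");T=np.array(p["T_tool_cam"])
views=[("wrist1",(506.1,209.3,195.5)),("wrist3",(511.3,207.5,196.4)),("wrist5",(511,206.55,168.64)),("wrist6",(511.6,206.6,157.3))]
rays=[]
for n,t in views:
    im=cv2.imread(f"pics/{n}.png");m=(im.max(2)<60).astype(np.uint8);m[:170]=0;m[294:]=0;m[:,:250]=0;m[:,420:]=0
    k,l,s,c=cv2.connectedComponentsWithStats(m);i=1+np.argmax(s[1:,4]);print(n,s[i],c[i])
    R0=Ro.from_euler("xyz",(3.1415,0.0005,-.069)).as_matrix()
    px=(s[i,0]+s[i,2]/2-.5, s[i,1])  # far end
    rays.append((np.array(t)+R0@T[:3,3],R0@T[:3,:3]@np.array([(px[0]-p["cx"])/p["fx"],(px[1]-p["cy"])/p["fy"],1])))
def tr(rs):
    A=0;b=0
    for c,d in rs:
        d=d/np.linalg.norm(d);M=np.eye(3)-np.outer(d,d);A=A+M;b=b+M@c
    return np.linalg.solve(A,b)
print("wrist only",tr(rays))
# top/side dark
for n,(x0,x1,y0,y1) in {"top":(196,220,250,268),"side":(315,332,312,334)}.items():
    im=cv2.imread(f"pics/{n}0.png");m=np.zeros(im.shape[:2],np.uint8);m[y0:y1,x0:x1]=(im.max(2)<70)[y0:y1,x0:x1]
    k,l,s,c=cv2.connectedComponentsWithStats(m);i=1+np.argmax(s[1:,4]);print(n,s[i],c[i])
    if n=="top": rt=ray("top",(s[i,0]-.5,c[i,1]))
    else: print([ (s[i,1]-.5+s[i,3])]); side=s[i]; rs=ray("side",c[i]); rb=ray("side",(c[i][0],s[i][1]+s[i][3]-.5))
print("wrist+top",tr(rays+[rt]),"wrist+top+sidebottom",tr(rays+[rt,rb]),"top+side b",tr([rt,rb]))
E
```

```text
wrist1 [ 322  191   33   67 1737] [337.72423719 221.80886586]
wrist3 [ 313  189   33   65 1566] [329.02298851 216.08939974]
wrist5 [ 311  196   38   75 2441] [329.33428923 232.42564523]
wrist6 [ 309  201   40   80 2814] [328.15280739 240.08884151]
wrist only [514.08698193 247.13884807 157.08311437]
top [200 255  16   8 113] [207.6460177  258.47787611]
side [329 330   3   2   4] [330.25 330.25]
[np.float64(331.5)]
wrist+top [514.25270539 248.00637067 162.55352101] wrist+top+sidebottom [511.23969467 247.98740945 162.68575762] top+side b [505.22145594 248.09487466 164.98961911]
```

```bash
python3 - <<'E'
from h import *
for X in [(511.6,206.6,157.3),(511.6,216,157.3),(505,121,163.5),(513,239,163),(513,239,155),(512,216,163),(511,198,163)]:
    print(X,((proj("side",np.array(X,float))-[279.5,239.5])*5).round(0),((proj("top",np.array(X,float))-[179.5,179.5])*4.4).round(0))
E
python3 - <<'E'
import cv2
im=cv2.imread("pics/wrist6.png")[180:330,260:400]
cv2.imwrite("pics/w6z.png",cv2.resize(im,None,fx=4,fy=4,interpolation=cv2.INTER_CUBIC))
E
```

```text
(511.6, 206.6, 157.3) [219. 388.] [171. 353.]
(511.6, 216, 157.3) [217. 406.] [152. 354.]
(505, 121, 163.5) [245. 228.] [338. 360.]
(513, 239, 163) [210. 439.] [105. 351.]
(513, 239, 155) [211. 454.] [108. 353.]
(512, 216, 163) [216. 395.] [150. 351.]
(511, 198, 163) [221. 362.] [186. 352.]
```

View pics/w6z.png

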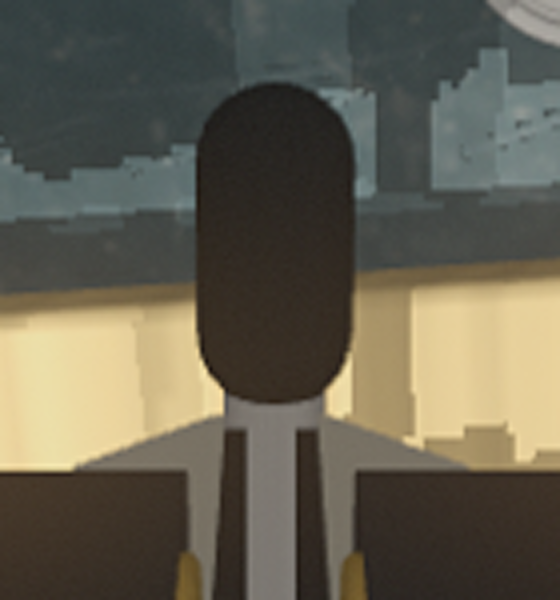

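By the side and wrist views, the leg is at z≈160-163 as computed, but the visible fingertips end about 15-20 mm short of the stated TCP and are still above the leg. I'll keep pressing straight down.

```bash
python3 -m inch '[[[0,0,0.01,0,0,0,0.89],[0,0,0.02,0,0,0,0.89],[0,0,0.025,0,0,0,0.89],[0,0,0.03,0,0,0,0.89],[0,0,0.035,0,0,0,0.89],[0,0,0.04,0,0,0,0.89],[0,0,0.05,0,0,0,0.89],[0,0,0.06,0,0,0,0.89],[0,0,0.06,0,0,0,0.89],[0,0,0.06,0,0,0,0.89]]]'
python3 - <<'E'
from h import *
import cv2
cv2.imwrite("pics/wrist7.png",bot.capture("wrist")[:,:,::-1]);im=bot.capture("side")[:,:,::-1]
cv2.imwrite("pics/side7z.png",cv2.resize(im[240:350,280:380],None,fx=5,fy=5,interpolation=cv2.INTER_CUBIC))
print(bot.get_obs()["contact_force"],bot.get_obs()["moment"])
E
```

```text
time: 14.5
tool_pos: [511.5, 206.6, 145.3]
tcp_rot: [3.142, -0.0, -0.069]
contact_force: [0.6, -0.2, 0.4]
grip_width: 5.5
[-0.27221528  0.44868399 -0.30978083] [-0.05541087 -0.08332217 -0.0063928 ]
```

View pics/side7z.png

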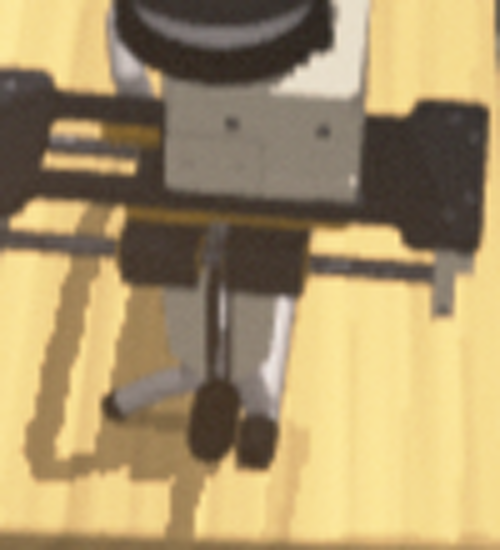

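View pics/wrist7.png

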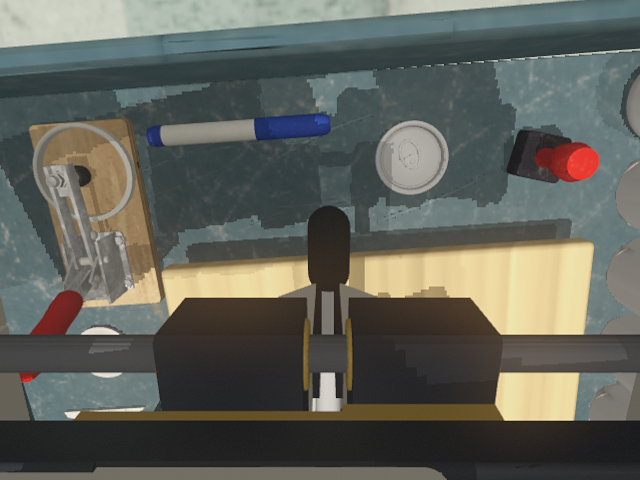

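Both views agree that the visible fingertips end about 27 mm above the reported TCP, which explains why nothing has touched yet. Shifting the arc by that amount, I press on.

```bash
python3 -m inch '[[[0,0,0.02,0,0,0,0.89],[0,0,0.04,0,0,0,0.89],[-0.01,0,0.055,0,0,0,0.89],[-0.025,0,0.065,0,0,0,0.89],[-0.04,0,0.08,0,0,0,0.89],[-0.055,0,0.095,0,0,0,0.89],[-0.07,0,0.113,0,0,0,0.89],[-0.085,0,0.13,0,0,0,0.89],[-0.1,0.004,0.145,0,0,0,0.89],[-0.1,0.004,0.145,0,0,0,0.89]]]'
python3 - <<'E'
from h import *
import cv2
print(bot.grip_depth)
cv2.imwrite("pics/wrist8.png",bot.capture("wrist")[:,:,::-1]);im=bot.capture("side")[:,:,::-1]
cv2.imwrite("pics/side8z.png",cv2.resize(im[230:350,280:380],None,fx=5,fy=5,interpolation=cv2.INTER_CUBIC))
E
```

```text
time: 15.85
tool_pos: [491.2, 207.3, 115.9]
tcp_rot: [-3.142, 0.001, -0.069]
contact_force: [-0.6, 0.4, 2.5]
grip_width: 5.3
18.8
```

View pics/side8z.png

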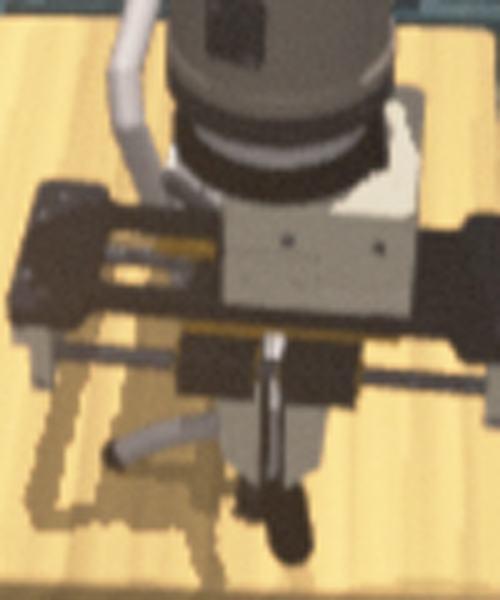

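View pics/wrist8.png

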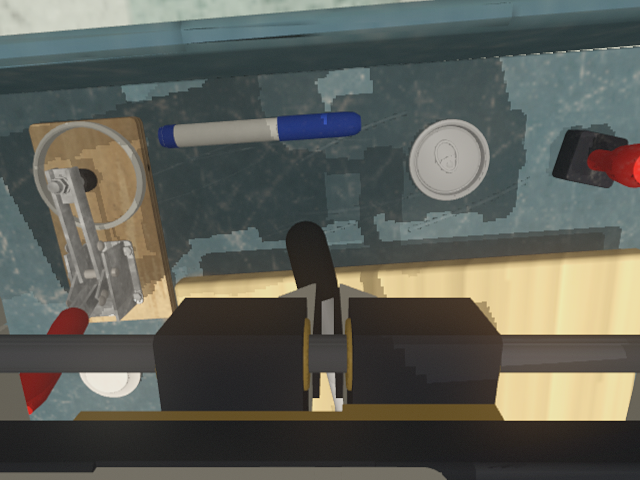

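The leg is moving down now (tip at side crop (290,540)), with about 2.5 N of reaction. I'll continue the arc over centre.

```bash
python3 -m inch '[[[-0.014,0.006,0.018,0,0,0,0.89],[-0.027,0.012,0.035,0,0,0,0.89],[-0.04,0.02,0.05,0,0,0,0.89],[-0.053,0.028,0.064,0,0,0,0.89],[-0.066,0.038,0.078,0,0,0,0.89],[-0.079,0.049,0.09,0,0,0,0.89],[-0.103,0.07,0.115,0,0,0,0.89],[-0.126,0.095,0.135,0,0,0,0.89],[-0.147,0.12,0.15,0,0,0,0.89],[-0.155,0.13,0.158,0,0,0,0.89]]]'
python3 - <<'E'
from h import *
import cv2
im=bot.capture("side")[:,:,::-1]
cv2.imwrite("pics/side9z.png",cv2.resize(im[200:350,280:390],None,fx=4,fy=4,interpolation=cv2.INTER_CUBIC))
E
```

```text
time: 17.2
tool_pos: [458.4, 183.0, 84.5]
tcp_rot: [3.141, 0.0, -0.069]
contact_force: [-0.2, -0.4, 0.4]
grip_width: 4.8
```

View pics/side9z.png

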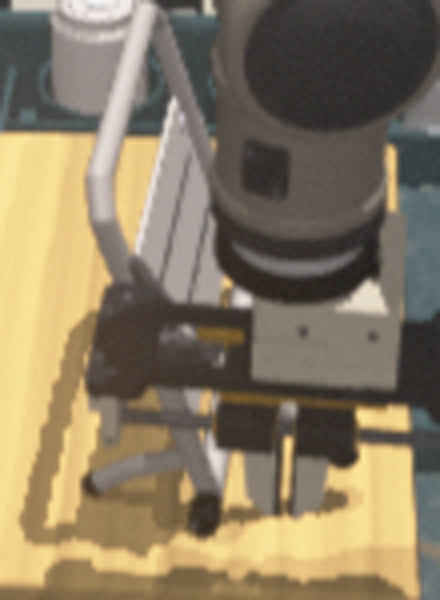

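The frame is still sitting back, and the leg seems to have snapped down behind the gripper. I'll retract upward and check.

```bash
python3 -m inch '[[[0,-0.02,-0.08,0,0,0,0.89],[0,-0.04,-0.2,0,0,0,0.89],[0,-0.08,-0.35,0,0,0,0.89],[0,-0.1,-0.5,0,0,0,0.89],[0,-0.1,-0.65,0,0,0,0.6],[0,-0.1,-0.8,0,0,0,0.3],[0,-0.1,-0.92,0,0,0,0],[0.02,-0.1,-1,0,0,0,0],[0.02,-0.1,-1,0,0,0,0],[0.02,-0.1,-1,0,0,0,0]]]'
python3 - <<'E'
from h import *
import cv2
im=bot.capture("side")[:,:,::-1];cv2.imwrite("pics/sideA.png",im)
im2=bot.capture("top")[:,:,::-1];cv2.imwrite("pics/topA.png",im2)
a=cv2.resize(im[190:345,270:370],None,fx=3.8,fy=3.8,interpolation=cv2.INTER_CUBIC)
b=cv2.resize(im2[180:300,230:360],None,fx=3,fy=3,interpolation=cv2.INTER_CUBIC)
c=np.zeros((589,780,3),np.uint8);c[:,:380]=a;c[:360,390:780]=b;cv2.imwrite("pics/A.png",c)
E
```

```text
time: 18.5
tool_pos: [463.7, 203.0, 283.8]
tcp_rot: [3.141, 0.001, -0.069]
contact_force: [-0.1, 0.5, 0.3]
grip_width: 46.1
```

View pics/A.png

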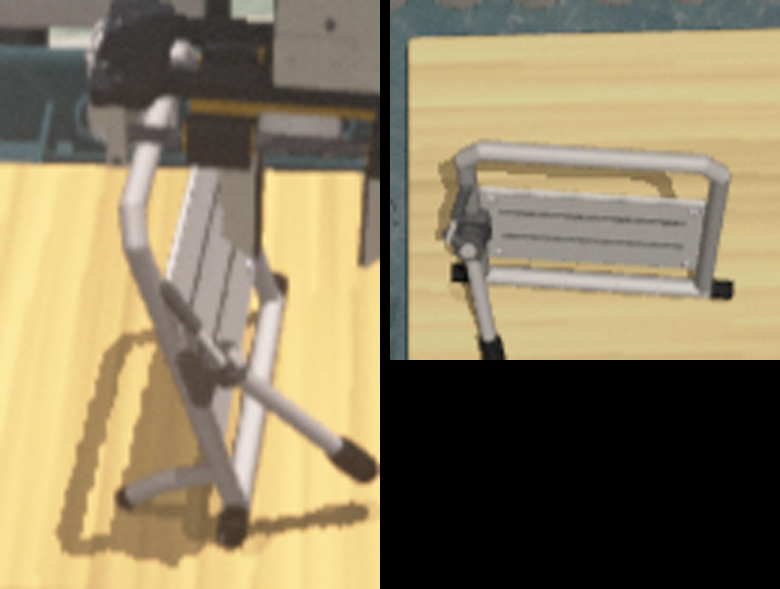

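The kickstand is down at its stop and the frame is still leaning. Quick re-measure of the frame and the pre-grasp.

```bash
python3 - <<'E'
from h import *
L=onz("top",((450-390+.5)/3+229.5,(272+.5)/3+179.5),53);Rr=onz("top",((733.5-390+.5)/3+229.5,(290+.5)/3+179.5),53)
C=(L+Rr)/2;y=(L-Rr)/np.linalg.norm(L-Rr);print(L,Rr,np.linalg.norm(L-Rr),C,np.arctan2(-y[0],y[1]))
# top tube ends in A.png at predicted height
for q in((485,152),(705,166)): print(onz("top",((q[0]-390+.5)/3+229.5,(q[1]+.5)/3+179.5),254.8))
yw=-.075
x=np.array([np.cos(yw),np.sin(yw),0]);u=.2764*x+np.array([0,0,.961])
top=C+210*u;print("top",top)
shares(top+45*u,(np.pi,.28,yw))
E
```

```text
[501.23974494 148.12015861  53.        ] [480.36889449 -82.4870595   53.        ] 231.54973859065055 [490.80431971  32.81654955  53.        ] -0.09025799356471893
[554.73781691 101.10964897 254.8       ]
[540.92965782 -50.66969023 254.8       ]
top [548.68514747  28.46732963 254.81      ]
shift [ 0.546  0.842 -0.072] turn [ 0.002 -0.354  0.007]
```

```bash
python3 -m inch '[[[0.04,0.08,-0.08,0,0,0,-0.1],[0.1,0.2,-0.12,0,-0.04,0.01,-0.1],[0.18,0.32,-0.12,0,-0.1,0.01,-0.1],[0.26,0.44,-0.12,0,-0.16,0.02,-0.1],[0.34,0.56,-0.12,0,-0.22,0.02,-0.1],[0.42,0.68,-0.12,0,-0.28,0.02,-0.1],[0.5,0.78,-0.1,0,-0.34,0.025,-0.1],[0.546,0.842,-0.072,0,-0.354,0.027,-0.1],[0.546,0.842,-0.072,0,-0.354,0.027,-0.1],[0.546,0.842,-0.072,0,-0.354,0.027,-0.1]]]'
python3 - <<'E'
from h import *
import cv2
o=bot.get_obs()
cv2.imwrite("pics/wristB.png",bot.capture("wrist")[:,:,::-1])
im=bot.capture("side")[:,:,::-1];cv2.imwrite("pics/sideB.png",cv2.resize(im[120:345,230:400],None,fx=2.6,fy=2.6,interpolation=cv2.INTER_CUBIC))
yw=-.09;x=np.array([np.cos(yw),np.sin(yw),0]);u=.2764*x+np.array([0,0,.961])
top=np.array([491,32.8,53])+210*u;print(top,o["joint_positions"].round(2))
shares(top-40*u,(np.pi,.28,yw))
E
```

```text
time: 19.85
tool_pos: [561.0, 28.4, 299.5]
tcp_rot: [3.139, 0.277, -0.09]
contact_force: [-0.1, 0.3, 0.1]
grip_width: 50.6
[548.80908043  27.58308949 254.81      ] [-0.09  0.56  0.94 -0.    1.92  0.  ]
shift [0.003 0.009 0.434] turn [ 0.004 -0.004  0.001]
```

View pics/wristB.png

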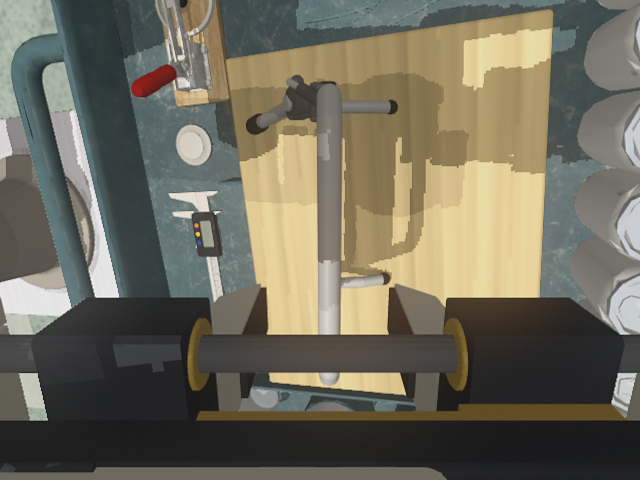

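View pics/sideB.png

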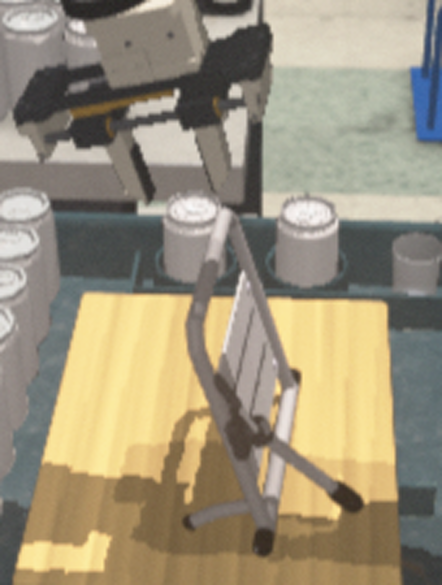

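The tube is centred between the open fingers (column 329), edge-on with the frame plane, so the tilt matches. Descending.

```bash
python3 -m inch '[[[0,0,0.04,0,0,0,-0.1],[0,0,0.1,0,0,0,-0.1],[0,0,0.17,0,0,0,-0.1],[0,0,0.24,0,0,0,-0.1],[0.003,0.005,0.3,0,0,0,-0.1],[0.003,0.005,0.35,0,0,0,-0.1],[0.003,0.005,0.39,0,0,0,-0.1],[0.003,0.005,0.42,0,0,0,-0.1],[0.003,0.005,0.434,0,0,0,-0.1],[0.003,0.005,0.434,0,0,0,-0.1]]]'
python3 - <<'E'
from h import *
import cv2
im=bot.capture("side")[:,:,::-1];cv2.imwrite("pics/sideC.png",cv2.resize(im[160:260,260:380],None,fx=5,fy=5,interpolation=cv2.INTER_CUBIC))
E
```

```text
time: 21.2
tool_pos: [538.2, 28.4, 215.5]
tcp_rot: [3.138, 0.278, -0.091]
contact_force: [0.4, -0.2, -0.6]
grip_width: 50.8
```

View pics/sideC.png

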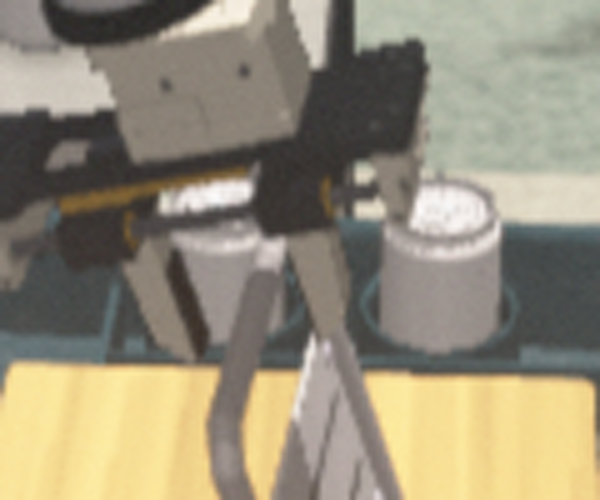

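The tube lies between the pads about 12 mm above the tips. Closing.

```bash
python3 -m inch '[[[0,0,0.01,0,0,0,0.1],[0,0,0.01,0,0,0,0.3],[0,0,0.01,0,0,0,0.5],[0,0,0.01,0,0,0,0.7],[0,0,0.01,0,0,0,1],[0,0,0.01,0,0,0,1],[0,0,0.01,0,0,0,1],[0,0,0.01,0,0,0,1],[0,0,0.01,0,0,0,1],[0,0,0.01,0,0,0,1]]]'
python3 - <<'E'
from h import *
o=bot.get_obs();cur=(o["tool_pos"],o["tcp_rot"]);print(o["contact_force"],o["moment"])
R0=Ro.from_euler("xyz",cur[1]);
# actual tilt/position; rotate about foot tube axis through C by steps
yw=-.09;y=np.array([-np.sin(yw),np.cos(yw),0]);
C=np.array([491,32.8,53.])
for a in(.05,.1,.15,.2,.25,.275,.28):
    Q=Ro.from_rotvec(-a*y)
    P=C+Q.apply(cur[0]-C); Rn=Q*R0
    P=P+np.array([np.cos(yw),np.sin(yw),0])*8*0  # rolling: foot tube may roll
    print(a,(R0.inv().apply(P-cur[0])/200).round(3),((R0.inv()*Rn).as_rotvec()/(np.pi/4)).round(3),P.round(1))
E
```

```text
time: 22.5
tool_pos: [537.7, 28.4, 213.6]
tcp_rot: [3.138, 0.278, -0.091]
contact_force: [-1.3, 0.8, 0.7]
grip_width: 13.0
[-1.25276388  0.76502739  0.71835692] [-0.04937416 -0.17641891  0.0411968 ]
0.05 [-0.042  0.     0.001] [0.    0.064 0.   ] [529.6  29.2 215.8]
0.1 [-0.084  0.     0.004] [0.    0.127 0.   ] [521.5  29.9 217.5]
0.15 [-0.125  0.     0.009] [0.    0.191 0.001] [513.2  30.6 218.8]
0.2 [-0.166  0.     0.016] [0.    0.255 0.001] [505.   31.4 219.7]
0.25 [-0.207  0.     0.025] [0.    0.318 0.001] [496.6  32.1 220.2]
0.275 [-0.227  0.     0.03 ] [0.    0.35  0.001] [492.5  32.5 220.3]
0.28 [-0.231  0.     0.031] [0.    0.357 0.001] [491.6  32.6 220.3]
```

Gripped at 13 mm (14 mm tube). Rocking up about the foot, half way first.

```bash
python3 -m inch '[[[-0.01,0,0,0,0.016,0,1],[-0.021,0,0,0,0.032,0,1],[-0.042,0,0.001,0,0.064,0,1],[-0.063,0,0.002,0,0.095,0,1],[-0.084,0,0.004,0,0.127,0,1],[-0.105,0,0.006,0,0.16,0,1],[-0.125,0,0.009,0,0.191,0,1],[-0.14,0,0.012,0,0.21,0,1],[-0.14,0,0.012,0,0.21,0,1],[-0.14,0,0.012,0,0.21,0,1]]]'
python3 - <<'E'
from h import *
import cv2
im=bot.capture("side")[:,:,::-1];cv2.imwrite("pics/sideD.png",cv2.resize(im[160:345,250:390],None,fx=3.2,fy=3.2,interpolation=cv2.INTER_CUBIC))
o=bot.get_obs();cur=(o["tool_pos"],o["tcp_rot"]);print(o["contact_force"],o["moment"])
E
```

```text
time: 23.75
tool_pos: [510.4, 30.9, 219.0]
tcp_rot: [3.139, 0.113, -0.09]
contact_force: [-0.6, -0.7, 1.3]
grip_width: 13.2
[ 0.30263942 -0.17648833  1.39907688] [-0.11269396 -0.10421398 -0.03049112]
```

View pics/sideD.png

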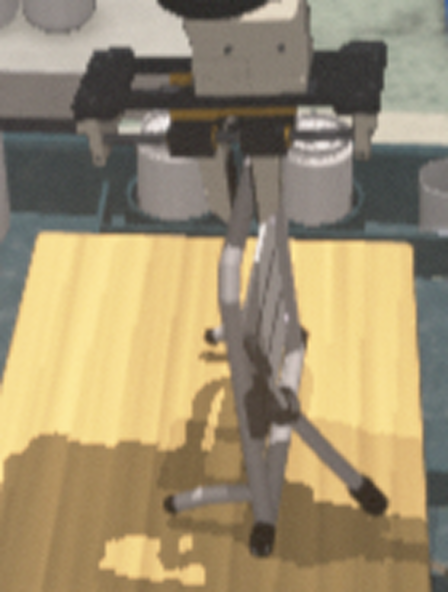

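The frame follows and its foot stays put with low force. The remaining pitch is 0.113.

```bash
python3 - <<'E'
from h import *
C=np.array([491,32.8,53.]);yw=-.09;y=np.array([-np.sin(yw),np.cos(yw),0]);o=bot.get_obs();R0=Ro.from_euler("xyz",o["tcp_rot"])
for a in(.03,.06,.09,.11):
    Q=Ro.from_rotvec(-a*y);print(a,(R0.inv().apply(C+Q.apply(o["tool_pos"]-C)-o["tool_pos"])/200).round(3),((R0.inv()*Q*R0).as_rotvec()/(np.pi/4)).round(3))
E
```

```text
0.03 [-0.025  0.     0.   ] [0.    0.038 0.   ]
0.06 [-0.05   0.     0.001] [0.    0.076 0.   ]
0.09 [-0.075  0.     0.003] [0.    0.115 0.   ]
0.11 [-0.092  0.     0.005] [0.   0.14 0.  ]
```

```bash
python3 -m inch '[[[-0.012,0,0,0,0.019,0,1],[-0.025,0,0,0,0.038,0,1],[-0.037,0,0,0,0.057,0,1],[-0.05,0,0.001,0,0.076,0,1],[-0.063,0,0.002,0,0.095,0,1],[-0.075,0,0.003,0,0.115,0,1],[-0.085,0,0.004,0,0.13,0,1],[-0.094,0,0.005,0,0.14,0,1],[-0.094,0,0.005,0,0.14,0,1],[-0.094,0,0.005,0,0.14,0,1]]]'
python3 - <<'E'
from h import *
import cv2
im=bot.capture("side")[:,:,::-1];cv2.imwrite("pics/sideE.png",cv2.resize(im[160:345,250:390],None,fx=3.2,fy=3.2,interpolation=cv2.INTER_CUBIC))
im=bot.capture("top")[:,:,::-1];cv2.imwrite("pics/topE.png",cv2.resize(im[180:300,180:360],None,fx=4.4,fy=4.4,interpolation=cv2.INTER_CUBIC))
cv2.imwrite("pics/wristE.png",bot.capture("wrist")[:,:,::-1])
o=bot.get_obs();print(o["tool_pos"],o["contact_force"],o["moment"])
E
```

```text
time: 25.05
tool_pos: [491.7, 32.6, 220.2]
tcp_rot: [3.139, 0.003, -0.09]
contact_force: [0.0, -0.0, 5.3]
grip_width: 13.2
[491.7935653   32.56745536 220.26557355] [-0.3143375  -0.58739686  5.80451957] [-0.20640638  0.0601707   0.01703321]
```

View pics/sideE.png

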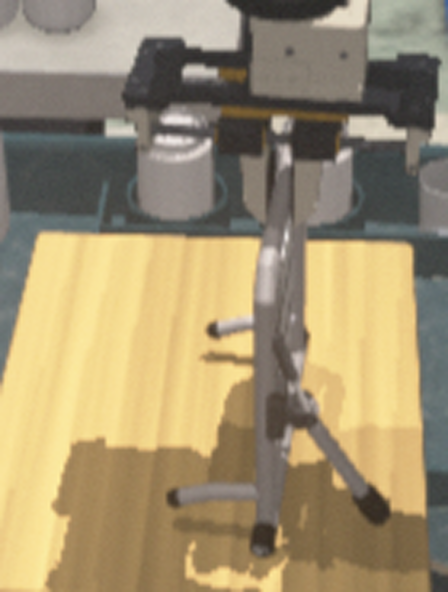

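View pics/topE.png

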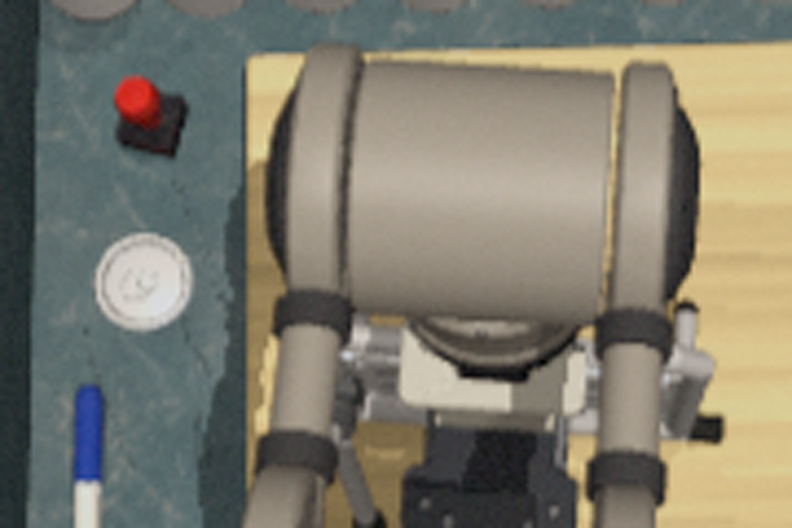

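View pics/wristE.png

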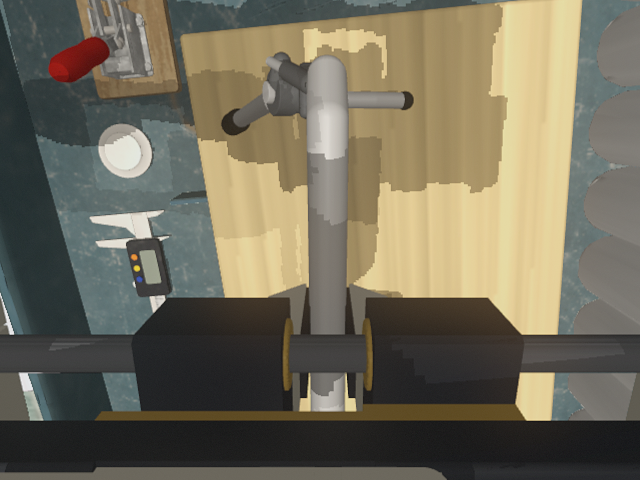

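Everything reads upright: tool pitch 0.003, leg end at the board, tube between the pads, and the stamp and cans where they were. One settling call, then I'll hand in.

```bash
python3 -m inch '[[[0,0,0,0,0,0,1],[0,0,0,0,0,0,1],[0,0,0,0,0,0,1],[0,0,0,0,0,0,1],[0,0,0,0,0,0,1],[0,0,0,0,0,0,1],[0,0,0,0,0,0,1],[0,0,0,0,0,0,1],[0,0,0,0,0,0,1],[0,0,0,0,0,0,1]]]'
python3 - <<'E'
from h import *
import cv2
a=bot.capture("side")[:,:,::-1];cv2.imwrite("pics/sideF.png",a)
b=cv2.imread("pics/side0.png")
# bystanders: beaker, stamp, spare can patches
for n,(x,y) in {"beaker":(391,222),"stamp":(243,372)}.items():
    d=np.abs(a[y-15:y+15,x-15:x+15].astype(int)-b[y-15:y+15,x-15:x+15]).mean();print(n,d.round(1))
E
```

```text
time: 26.45
tool_pos: [491.8, 32.6, 220.3]
tcp_rot: [3.139, 0.003, -0.09]
contact_force: [-0.7, -1.0, 5.0]
grip_width: 13.2
beaker 3.8
stamp 2.9
```

View pics/sideF.png

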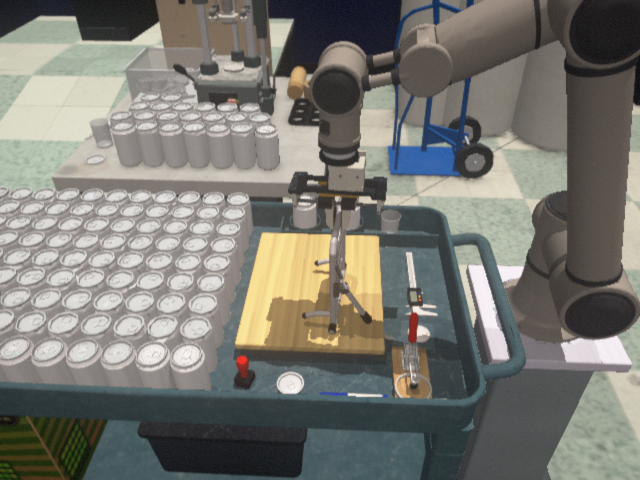

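The side view shows the frame upright at (338,280), the leg tip at (367,318), and the beaker (391,222) and stamp (243,372) unmoved.

```bash
python3 -c "
from plant import bot
print(bot.close_job())"
```

```text
the job is handed in; nothing more can be done
None
```

I pressed the kickstand down over centre until it snapped to its stop, with the frame still sitting back. Then I gripped the top tube, rocked the frame upright about its foot and handed the job in while still gripping, at about 26.5 s.

**Last checks:**
- **Upright:** the tool pitch was 0.003 rad with the tube in the pads. The frame's own tilt was only judged by eye, and it looks vertical in the side and wrist views.
- **Grip:** the fingers read 13.2 mm on the 14 mm tube. There was a steady 5 N upward force on the tool, so the arm was pressing down lightly.
- **Kickstand and foot:** the leg looks down with its end at the board, judged by eye. The foot tube stayed on the board and moved only a few mm, with a small turn of about 0.02 rad.
- **Bystanders:** the beaker and stamp look unchanged from the first picture. The gripper partly hid the cans in the last view, but they looked in place.

**What went wrong or disagreed:**
- **Missed presses:** the first two attempts slid past the leg's front without moving anything.
- **Fingertip offset:** in the pictures the fingertips end about 27 mm short of the stated TCP. I corrected for that in both the press and the grasp. It puts the stated grasp point about 22 mm below the tube centre, inside the ±35 mm limit, but that margin is calculated, not measured.

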